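# Fasten the draw latch of an insulated food box

### The arm

A 7-joint arm with a two-finger parallel gripper is mounted at the origin on the work surface. World frame = base frame: x ahead of the robot, y to its left, z up, the work surface at z = 0. Lengths are in m, angles in rad, forces in N, time in s.
With the tool pointing down it reaches from about 0.425 to 0.925 m from the base axis. Payload 6.8 kg.
Tool frame: the origin (TCP) lies on the centre line of the jaws, within the pads' length; the fingertips stand 11 mm ahead of it and the grasp point (between the pads) lies 8 mm behind it; z points along the fingers, y is the direction in which the jaws open and shut (so a half turn about z gives the same grasp; the last joint's range is limited). The gripper opens to 85 mm and grips with 20 to 120 N. Pads are 22 mm wide; open, the fingers measure 114 mm over their backs; the gripper's body (76 mm by 85 mm) begins 54 mm behind the grasp point. The pads swing forward as they close: fully open they stand 13 mm farther back than shut.
Start: joints at [1.01, 0.477, 0.022, 1.555, -0.011, 1.109, -0.083], TCP at [0.295, -0.607, 0.242] pointing down, gripper open.
Joint ranges: [-2.96, 2.96], [-0.34, 2.1], [-1.41, 1.46], [0.24, 2.44], [-1.37, 4.51], [0.17, 1.92], [-2.96, 2.96]. Speed limits (rad/s): [2.39, 2.39, 3.14, 3.14, 3.14, 3.14, 3.14].

### API

Orientations are given as a rotation vector (axis times angle).
In Python, from bench import r gives the robot as it stands.
- The arm moves only by the tool send_rows, never from a script. Its argument "deltas" is a list of rows, each a list of 7 numbers: the opening, from 0 (shut) to 1 (fully open), then the shift along the tool's x, y, z as a fraction of full scale, then the turn, a rotation vector about the tool's x, y, z as a fraction of full scale. In form: [[hand, x, y, z, ax, ay, az], ...]. A call has 1 to 20 rows; each row is the pose to reach, as a shift and turn from the pose commanded when the call began, along the tool's axes at that moment, turning the shorter way round; what a row does not reach only later rows make up. Full scale, the value 1, is 150 mm for a shift and 180 degrees for a turn. A row lasts 1/12 s, in which the tool goes at most 41.7 mm and 7.16 degrees, less where a joint would pass 70% of its speed; a pose out of reach is approached as far as the arm can. A call with a number of a shift or a turn outside -1 to 1 is refused whole. A call with a gripper value outside its range is refused whole. The fingers move at their own pace and stop on an object; "squeeze" is the grip in N (left out, the last holds). Time passes only in rows, so rows that repeat a pose let the fingers close. It gives the time, the measured TCP pose, the force and the opening at its end, in the units of the state.
- r.get_obs(): the state, without advancing time (a new reading comes with each control period).
- r.grab_frame(name): name is "side" or "top"; returns a dict with "pixels" (400x640x3 uint8, red, green, blue), "camera_matrix" (3x3 intrinsics, pixels), "rvec" (rotation vector, rad) and "tvec" (3), from world to camera coordinates, as OpenCV has them. Camera axes: x right, y down, z forward; pixel columns grow to the right and rows downward; lengths in m; the calibration is good to about 2 mm. A picture is of the moment at which its call begins. There is no depth.
- r.hand_in(): hands the job in, once; it reports no verdict.
The state is a dict: "clock": time; "joints": joint angles; "qvel": joint speeds; "tau": joint torques, N m; "tcp_pos": TCP position; "orientation": TCP orientation; "contact_force": force on the tool from outside, world axes, zero at the start; "moment": the same for the moment, N m; "grip_width": finger opening in m.
Only numpy, scipy, OpenCV 4.12 (cv2) and the standard library are available. Lean on these libraries where they do the work, as an engineer would, in place of code of your own. Each camera call takes 0.05 s, during which the arm holds its last target. There are 200 camera calls.

### The job

The stainless insulated food box is packed and its lid is down, but the draw latch on its front is still undone. Hook the latch's wire loop over the keeper on the lid so that the bar lies down in the keeper's trough, then press the lever in past centre until it lies fully flat and the spring catch snaps over its end. Work gently, without forcing the lever or leaning on the lid, and leave the dish, the bowl and the tub where they are.

Things in the scene. Friction and masses are not known exactly. Their poses are not given: they have to be found in the camera images.
- food_box: Stainless insulated food box, 240 deep x 300 wide x 128 mm high with lid, fixed. Origin: centre of its underside; z up; -x is the way its front (latch side) faces, called 'out' below; y along the front. Front wall and the lid's front face are level, 120 mm out from the origin. A flat grip on the lid, 130 mm behind the front, reaches 144 mm; handles on both ends stand out 26 mm.
- box_front (a point): Point on the front wall at mid-width, 86 mm above the table, level with the lever pivot; axes as the box. Latch base plate: 3 mm thick, 36 wide, 12 to 94 mm above the table, with two ears by the pivot, 29 mm wide over both, reaching 16 mm out, and a stiff rubber buffer (10 mm across, 51 mm above the table) that the lever meets at about 0.04 rad.
- keeper (a point): Keeper: steel trough 26 mm long (along y) on the lid's front face at mid-width, open upwards. Point: where the middle of the loop's bar lies when right down in it, 13 mm out of the front, 118 mm up (lid unlatched). Trough 6 mm wide at its floor, 2.5 mm below the point; flares from 1 mm above the point to a 13 mm mouth; outer lip's edge 6.5 mm above the point, 21 mm out. Axes as the box.
- lid (a joint): Rear hinge of the lid, rad, grows as it opens. About -0.001 to -0.004 while it lies loose on its rubber gasket, about -0.016 drawn down by the latch (keeper 4 mm lower). The gasket is springy: about 12 N per mm at the keeper. Lid underside 104 mm, top 128 mm above the table when loose.
- lever (a joint): Hinge of the latch lever, rad. 0 = flat down the front; grows as its free end swings out and up (1.57 = straight out), to 2.2. Rests at 0 to 0.01 under the catch; hard stop at -0.04. Light friction: stays where left. Loop hooked, the slack is gone near 1.0; then the moment needed rises to 0.1 to 0.2 N m near 0.6 and falls to none at dead centre near 0.12; let go before that it springs open.
- lever_pivot (a point): Centre of the lever's pivot, 12 mm out of the front wall, 86 mm above the table. Axes of the lever: -z along it to its free end, -x its outer face, y along the pivot. Lever: metal plate 21 mm wide to 21 mm from the pivot, then 30 mm wide to its square end at 62 mm; outer face 2.75 mm to the -x side, so 15 mm out of the wall when flat.
- lever_end (a point): On the outer face of the lever, 55 mm from the pivot along it, 7 mm short of its free end; 31 mm above the table when flat. Axes of the lever. Press the lever 40 to 58 mm from the pivot: nearer the pivot it takes more force. More than 20 N on it is forcing it.
- catch (a joint): Spring catch below the lever's free end, rad: a steel tongue 16 mm wide on the base plate. 0 = up, grows (to 0.14) as the lever's end pushes its ramped nose down from about 0.13 rad of lever (about 7 N pressed 45 mm from the pivot). Then the lever squeezes the buffer; at about 0 rad, at 10 to 16 N, the nose snaps up in front of the lever's end and holds it flat; the catch reads 0 again.
- catch_nose (a point): Top inner edge of the catch's nose, 26 mm above the table, 15 mm out of the front wall; the nose's ramp slopes outwards and down to 26 mm out and 21 mm up. Axes as the box.
- loop (a joint): Hinge of the wire loop on the lever, rad; it pivots 16 mm along the lever's -z and 2 mm along its +x from the lever pivot. 0 = loop along the lever's +z (straight up when the lever is flat), grows as it tips outwards; range -0.4 to 2.5. The loop's tilt outwards from upright = this minus the lever's value. Light friction: stays where left.
- loop_bar (a point): Middle of the loop's free bar. The loop is a rectangle of 5 mm steel wire, 44 mm wide outside, 34 inside, bar 43 mm from its pivot on the lever. -z along the loop to that pivot, y along the bar. It can be pinched across its 44 mm width at the bar's ends and turns between the fingertips as it is moved; the lever follows.
- dish: Square celadon dish, about 150 mm, 20 mm high; bystander. Origin at the centre of its underside.
- steel_bowl: Steel bowl, 150 mm across, 65 mm high; bystander. Origin at the centre of its underside.
- tub: Plastic tub with a lid, 118 x 93 x 58 mm; bystander. Origin at the centre of its underside.

How it is judged:
On the way, in this order (a step that is already met when the one before it is completed fails the run):
1. the loop's bar lies down in the keeper's trough while the lever is still open (x of loop_bar in the frame of keeper between -0.004 and 0.004 m and z of loop_bar in the frame of keeper between -0.004 and 0.004 m and value of joint lever above 0.5 rad), for 0.3 s.
2. the lever lies flat past centre under its spring catch, with the loop hooked and the lid drawn down (x of loop_bar in the frame of keeper between -0.004 and 0.004 m and z of loop_bar in the frame of keeper between -0.004 and 0.004 m and value of joint lever below 0.04 rad and value of joint catch below 0.06 rad and value of joint lid below -0.012 rad), for 0.2 s.
At the end, for the whole second after the job is handed in: The loop's bar is in the keeper's trough (within 4 mm of its seat, out and up), the lever is flat (joint below 0.04 rad) with the spring catch back up over its end (catch joint below 0.06 rad) and the lid is drawn down onto its gasket (lid joint below -0.012 rad) (all of step 2); the robot touches nothing.
It fails at once if the lever is pushed with more than 20 N while it is being closed (contact force between the fingers and lever above 20 N and value of joint lever below 0.7 rad).
It fails at once if the loop is jammed against the lid or keeper with more than 20 N while the lever is open (contact force between loop and lid above 20 N and value of joint lever above 1.1 rad).
It fails at once if the lid or keeper is pressed by the gripper with more than 20 N (contact force between the fingers and lid above 20 N).
It fails at once if the dish, the bowl or the tub is moved more than 20 mm (distance of any of dish, steel_bowl, tub from where it was at the start of the episode above 0.02 m).
It also fails if it takes over 67 s, if anything falls off the work surface, if the arm or the gripper's body presses on something with over 40 N, if the wrist force passes 120 N, or if a joint passes its speed limit or range.

## Working session

There is one attempt and no reset: what is moved stays moved. The work goes in short steps, Python scripts to look and compute and a tool call to move; the robot and the scene stay as the last step left them, time stands still between calls to the robot, and variables do not carry over. Pictures are saved under pics/ and viewed, about 8 in all and at most 12, crops included, and the job is handed in when it is done.

Besides the shell and the picture viewer there is one more tool, called after ">>>" as a command line: name --pt "numbers of a row" for each row, then --argument value for the rest. send_rows: Moves the arm, as the interface text tells. Shift numbers are shares of 150 mm and turn numbers shares of 180 degrees, none past 1 either way. Its arguments: {"type":"object","properties":{"deltas":{"type":"array","items":{"type":"array","items":{"type":"number"}}},"squeeze":{"type":"number"}},"required":["deltas"]}

```bash
mkdir -p pics; ls; cat > h.py <<'E'
import numpy as np, cv2
from bench import r
from scipy.spatial.transform import Rotation as R
def grab(n,f):
    d=r.grab_frame(n); np.savez('pics/'+f+'.npz',**{k:np.array(d[k]) for k in('pixels','camera_matrix','rvec','tvec')})
    cv2.imwrite('pics/'+f+'.png',d['pixels'][:,:,::-1]); return d
def load(f): return dict(np.load('pics/'+f+'.npz'))
def proj(d,p): return cv2.projectPoints(np.array(p,float).reshape(-1,3),d['rvec'],d['tvec'],d['camera_matrix'],None)[0].reshape(-1,2)
def ray(d,uv):
    M=cv2.Rodrigues(d['rvec'])[0]; c=-M.T@d['tvec'].ravel()
    v=M.T@np.linalg.inv(d['camera_matrix'])@np.array([*uv,1.]); return c,v
def onz(d,uv,z):
    c,v=ray(d,uv); return c+v*(z-c[2])/v[2]
def tri(da,ua,db,ub):
    a,u=ray(da,ua);b,v=ray(db,ub)
    s=np.linalg.lstsq(np.c_[u,-v],b-a,rcond=None)[0]; p,q=a+u*s[0],b+v*s[1]
    return (p+q)/2,np.linalg.norm(p-q)
def crop(d,f,x0,y0,x1,y1,k):
    c=d['pixels'][y0:y1,x0:x1,::-1]; cv2.imwrite('pics/'+f+'.png',cv2.resize(c,None,fx=k,fy=k,interpolation=cv2.INTER_CUBIC))
E
python3 - <<'E'
from h import *
a=grab('side','s0');b=grab('top','t0')
cv2.imwrite('pics/both0.png',cv2.resize(np.vstack([a['pixels'],b['pixels']])[:,:,::-1],(480,600)))
for d in(a,b): print(ray(d,(320,200)),d['camera_matrix'][0,0])
print(r.get_obs())
E
```

```text
pics
(array([0.10195989, 0.58225115, 0.5919608 ]), array([ 0.46393818, -0.69982202, -0.54320363])) 423.97323946760207
(array([ 0.49768942, -0.06336514,  1.2942088 ]), array([ 0.06407978,  0.01733124, -0.99781197])) 435.18305791018366
{'clock': 0.1, 'joints': array([ 1.00988143,  0.47768427,  0.02236847,  1.55632126, -0.01147668,
        1.109271  , -0.08309381]), 'qvel': array([ 1.11837281e-03, -7.06240688e-04,  7.78896238e-05, -2.10038263e-03,
        8.16354470e-05, -1.63807889e-04, -7.08422458e-04]), 'tau': array([ 3.31398296e-03, -5.97764146e+01,  1.61312733e+00, -2.81953686e+01,
        1.28225141e-02,  5.02938768e-03, -4.90618515e-05]), 'tcp_pos': array([ 0.29507077, -0.60654649,  0.24145888]), 'orientation': array([-3.05997219e+00, -7.04908648e-01,  7.65821891e-04]), 'contact_force': array([ 0.48577424, -0.43692877,  0.12005526]), 'moment': array([ 0.02046237, -0.05338133,  0.05988325]), 'grip_width': 0.08533137408255523}
```

View pics/s0.png

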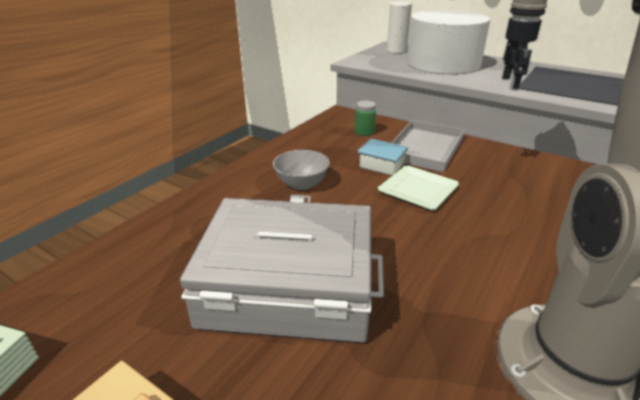

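View pics/t0.png

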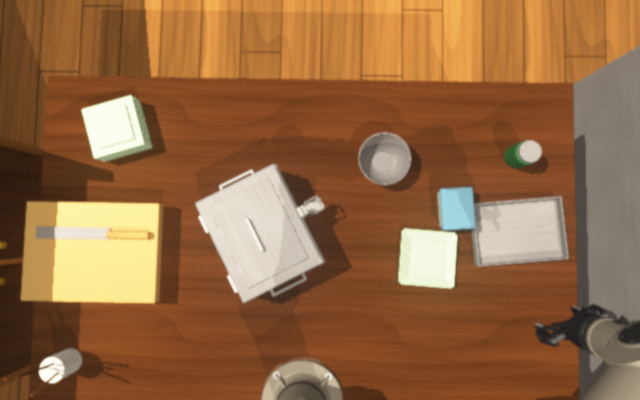

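The side view shows the box with its hinges towards the camera and the latch loop peeking over at (300,198). In the top view the box is at about (262,232), with the latch at (312,206) facing right. Next I'll enlarge both.

```bash
python3 - <<'E'
from h import *
a=load('s0');b=load('t0')
c=cv2.resize(b['pixels'][155:310,185:345,::-1],None,fx=3.8,fy=3.8,interpolation=cv2.INTER_CUBIC)
cv2.imwrite('pics/c0.png',c)
c1=cv2.resize(b['pixels'][180:240,280:360,::-1],None,fx=7,fy=7,interpolation=cv2.INTER_CUBIC)
c2=cv2.resize(a['pixels'][180:215,260:340,::-1],None,fx=5,fy=5,interpolation=cv2.INTER_CUBIC)
cv2.imwrite('pics/c1.png',np.vstack([c1[:400,:560],np.pad(c2,((0,0),(0,160),(0,0)))]))
E
```

```text
(no output)
```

View pics/c0.png

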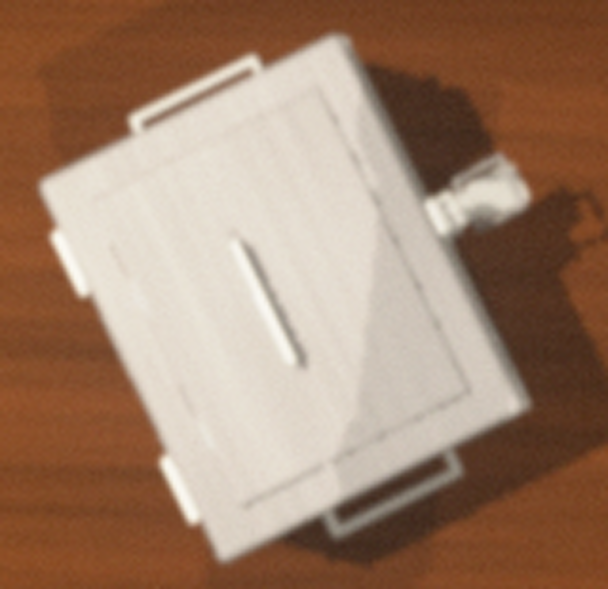

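View pics/c1.png

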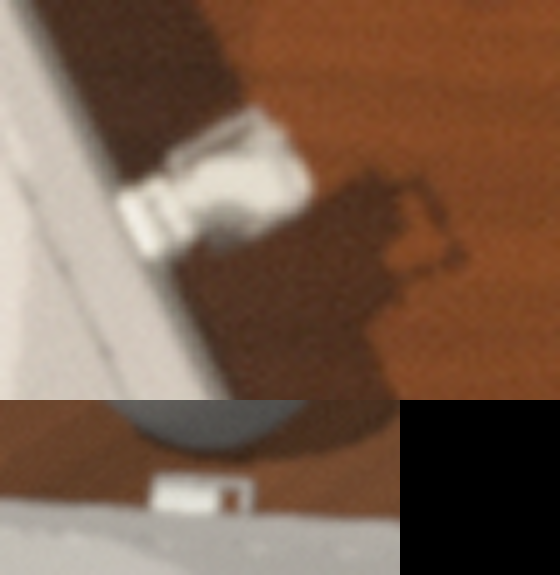

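```bash
cat >> h.py <<'E'
from scipy.optimize import least_squares
def Tbox(p): # x,y,yaw -> function box->world
    c,s=np.cos(p[2]),np.sin(p[2]); M=np.array([[c,-s,0],[s,c,0],[0,0,1]])
    return lambda q:(M@np.array(q,float).reshape(-1,3).T).T+[p[0],p[1],0]
def latch(lev,loop): # box-frame polylines
    P=np.array([-.132,0,.086])
    z=np.array([np.sin(lev),0,np.cos(lev)]); x=np.array([np.cos(lev),0,-np.sin(lev)]); y=np.array([0,1,0])
    lv=[P-x*.00275+y*s*w-z*l for s,w,l in[(-1,.0105,.0),(-1,.0105,.021),(-1,.015,.021),(-1,.015,.062),(1,.015,.062),(1,.015,.021),(1,.0105,.021),(1,.0105,0)]]
    L=P-.016*z+.002*x; t=loop-lev; u=np.array([-np.sin(t),0,np.cos(t)])
    lp=[L+y*.0195*s+u*l for s,l in[(-1,0),(-1,.043),(1,.043),(1,0)]]
    return np.array(lv),np.array(lp),L+u*.043
E
python3 - <<'E'
from h import *
b=load('t0');a=load('s0')
uv=np.array([[42,185],[340,36],[527,405],[222,560]])/3.8+[185,155]-.5+.13
w=np.array([onz(b,q,.128) for q in uv]);print(w)
q=[[.12,-.15,.128],[-.12,-.15,.128],[-.12,.15,.128],[.12,.15,.128]]
for off in(0,1):
  qq=np.roll(np.array(q),0,0)
  qq=[[.12,.15*(1 if off==0 else -1),.128],[-.12,.15*(1 if off==0 else -1),.128],[-.12,-.15*(1 if off==0 else -1),.128],[.12,-.15*(1 if off==0 else -1),.128]]
  f=least_squares(lambda p:(proj(b,Tbox(p)(qq))-uv).ravel(),[.48,.05,2.0]);
  print(f.x,f.cost,f.fun)
E
```

```text
[[ 0.55760757  0.2914213   0.128     ]
 [ 0.66757626  0.08282213  0.128     ]
 [ 0.40958081 -0.05504054  0.128     ]
 [ 0.29816347  0.15558012  0.128     ]]
[ 0.48520661  0.11859311 -1.11683986] 15989.728830803173 [ 80.79477202 -41.02815617 -78.5778836   35.5796444  -82.18070782
  40.89796483  80.21409298 -38.30593966]
[0.483357   0.11873658 2.05716137] 4.427148561796072 [-1.26754096 -0.86331654  0.06444529 -1.64221697  0.89031139  1.05501598
  0.2874988   1.34644836]
```

```bash
python3 - <<'E'
from h import *
b=load('t0');a=load('s0');T=Tbox([0.483357,0.118737,2.05716])
ct=lambda q:((proj(b,T(q))-[280,180]+.5)*7).round().astype(int).tolist()
cs=lambda q:((proj(a,T(q))-[260,180]+.5)*5+[0,400]).round().astype(int).tolist()
print('lip',ct([[-.141,-.013,.1245],[-.141,.013,.1245]]))
print('out',T([-.12,0,0]),T([-.133,0,.118]))
for l in(1.3,1.57,1.8,2.0,2.2):
  lv=latch(l,0)[0]; print('lev',l,ct(lv[3:5]),cs(lv[3:5]))
for l in (1.57,2.0,2.2):
 for t in(-1.5,-1.,-.5,0,.5,1,1.5):
  lp=latch(l,t+l)[1]; print('loop',l,t,ct(lp[1:3]),cs(lp[1:3]))
E
```

```text
lip [[171, 173], [201, 233]]
out [[0.53944672 0.0126524  0.        ]] [[0.54552311 0.0011599  0.118     ]]
lev 1.3 [[290, 118], [323, 184]] [[173, 519], [240, 523]]
lev 1.57 [[292, 113], [327, 180]] [[172, 486], [240, 489]]
lev 1.8 [[287, 113], [321, 181]] [[171, 461], [239, 465]]
lev 2.0 [[276, 116], [311, 185]] [[168, 444], [237, 448]]
lev 2.2 [[260, 122], [295, 191]] [[165, 432], [234, 435]]
loop 1.57 -1.5 [[87, 204], [131, 292]] [[129, 605], [224, 611]]
loop 1.57 -1.0 [[99, 194], [143, 283]] [[130, 555], [225, 560]]
loop 1.57 -0.5 [[132, 174], [177, 264]] [[134, 504], [229, 509]]
loop 1.57 0 [[179, 149], [225, 240]] [[142, 467], [235, 471]]
loop 1.57 0.5 [[227, 126], [273, 216]] [[150, 452], [242, 456]]
loop 1.57 1 [[264, 111], [309, 200]] [[157, 461], [247, 466]]
loop 1.57 1.5 [[280, 107], [325, 194]] [[161, 492], [249, 497]]
loop 2.0 -1.5 [[85, 204], [129, 292]] [[128, 592], [223, 598]]
loop 2.0 -1.0 [[96, 194], [141, 284]] [[129, 542], [224, 547]]
loop 2.0 -0.5 [[129, 174], [175, 265]] [[133, 491], [229, 496]]
loop 2.0 0 [[177, 149], [222, 240]] [[141, 453], [235, 458]]
loop 2.0 0.5 [[225, 125], [271, 216]] [[149, 438], [241, 443]]
loop 2.0 1 [[262, 110], [308, 199]] [[157, 449], [246, 453]]
loop 2.0 1.5 [[279, 106], [323, 194]] [[161, 480], [249, 484]]
loop 2.2 -1.5 [[81, 205], [126, 294]] [[127, 588], [223, 594]]
loop 2.2 -1.0 [[92, 195], [137, 285]] [[128, 537], [224, 543]]
loop 2.2 -0.5 [[126, 175], [171, 266]] [[133, 486], [228, 491]]
loop 2.2 0 [[173, 150], [219, 241]] [[140, 449], [234, 454]]
loop 2.2 0.5 [[222, 126], [268, 217]] [[149, 434], [241, 439]]
loop 2.2 1 [[259, 111], [305, 201]] [[156, 444], [246, 449]]
loop 2.2 1.5 [[276, 107], [320, 195]] [[160, 476], [248, 480]]
```

```bash
python3 - <<'E'
from h import *
b=load('t0');a=load('s0')
up=lambda i,k:cv2.resize(i[:,:,::-1],None,fx=k,fy=k,interpolation=cv2.INTER_LANCZOS4)
c1=up(b['pixels'][190:222,290:340],12); c2=up(a['pixels'][190:208,275:325],12)
def st(c): return cv2.convertScaleAbs(c,alpha=1.0)
cv2.imwrite('pics/c2.png',np.vstack([c1,c2])); print(np.vstack([c1,c2]).shape)
E
```

```text
(600, 600, 3)
```

View pics/c2.png

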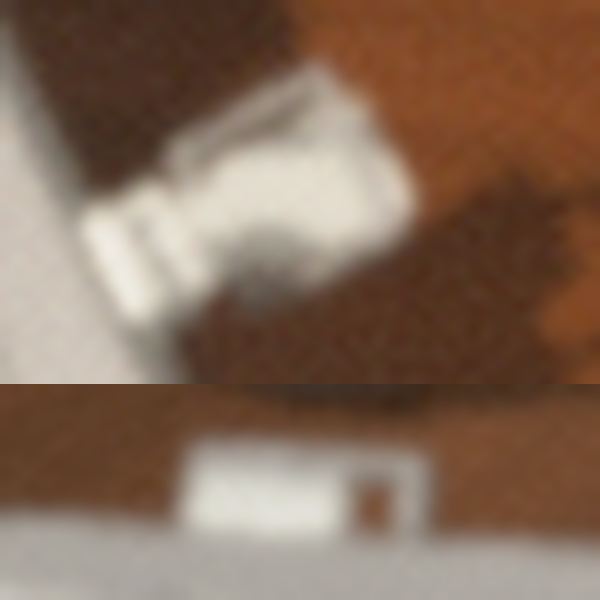

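```bash
python3 - <<'E'
from h import *
b=load('t0');a=load('s0')
def pts(lev,t):
    P=np.array([-.132,0,.086]);z=np.array([np.sin(lev),0,np.cos(lev)]); x=np.array([np.cos(lev),0,-np.sin(lev)])
    L=P-.016*z+.002*x;u=np.array([-np.sin(t),0,np.cos(t)]);return L+u*.0455+np.outer([-1,1],[0,.022,0])
tc=lambda q:np.array(q)/12+[290,190]-.5; sc=lambda q:(np.array(q)-[0,384])/12+[275,190]-.5
lip=tc([[150,183],[212,285]]);bt=tc([[320,63]]);bs=sc([[185,445],[435,448]])
for lev in(1.2,1.4,1.57,1.8,2.0):
  def f(p):
    T=Tbox([0.483357+p[0]/1e3,0.118737+p[1]/1e3,2.05716+p[4]/1e3]);q=T(pts(lev,p[2]))
    s=np.array([p[3],0,0])/1e3*0
    return np.r_[(proj(b,T([[-.141,-.013,.1245],[-.141,.013,.1245]]))-lip).ravel(),(proj(b,q)[:1]-bt).ravel(),(proj(a,q)-bs).ravel(),p[:2]/4,p[4]/20]
  o=least_squares(f,[0,0,1.,0,0]);T=Tbox([0.483357+o.x[0]/1e3,0.118737+o.x[1]/1e3,2.05716+o.x[4]/1e3])
  print(lev,o.x.round(3),round(o.cost,2),o.fun.round(1),'keeper',T([-.133,0,.118]).round(4),'bar',T(latch(lev,lev+o.x[2])[2]).round(4), [((proj(a,T(latch(lev,0)[0][3:5]))-[260,180]+.5)*5+[0,400]).round().tolist()])
E
```

```text
1.2 [-1.513  2.613  1.023  0.    -0.968] 1.21 [ 0.9  0.   0.1  0.1  0.1  0.3 -0.  -0.3 -0.7  0.5 -0.4  0.7 -0. ] keeper [[0.5439 0.0037 0.118 ]] bar [[ 0.5672 -0.0404  0.1007]] [[[173.0, 536.0], [240.0, 540.0]]]
1.4 [-2.197  3.584  1.112 -0.     0.821] 1.46 [ 0.5  0.2 -0.3  0.3  0.7 -0.   0.1 -0.6 -0.7  0.2 -0.5  0.9  0. ] keeper [[0.5434 0.0048 0.118 ]] bar [[ 0.5682 -0.042   0.1003]] [[[172.0, 511.0], [239.0, 515.0]]]
1.57 [-2.6    4.113  1.194 -3.978  2.147] 2.16 [ 0.3  0.3 -0.6  0.4  1.1 -0.3  0.1 -0.6 -0.7  0.1 -0.6  1.   0.1] keeper [[0.5432 0.0054 0.118 ]] bar [[ 0.569  -0.0431  0.0998]] [[[171.0, 492.0], [238.0, 495.0]]]
1.8 [-2.867  4.424  1.298 -0.049  3.291] 2.9 [ 0.1  0.3 -0.7  0.4  1.5 -0.5  0.1 -0.6 -0.7  0.2 -0.7  1.1  0.2] keeper [[0.543  0.0058 0.118 ]] bar [[ 0.5696 -0.044   0.0993]] [[[168.0, 468.0], [237.0, 471.0]]]
2.0 [-2.866  4.391  1.376  0.     3.529] 2.96 [ 0.1  0.3 -0.7  0.4  1.5 -0.5  0.2 -0.5 -0.7  0.2 -0.7  1.1  0.2] keeper [[0.5431 0.0058 0.118 ]] bar [[ 0.5697 -0.0441  0.0991]] [[[166.0, 451.0], [235.0, 454.0]]]
```

```bash
cat >> h.py <<'E'
out=-np.array([np.cos(2.0575),np.sin(2.0575),0]); by=np.array([-np.sin(2.0575),np.cos(2.0575),0]); up=np.array([0,0,1.])
KEEP=np.array([.5435,.0045,.118]); FRONT=KEEP-.013*out-.118*up  # front wall, z=0, midwidth
def B(o,y,z): return FRONT+o*out+y*by+z*up   # box coords: out, y, height
def inB(p): d=np.array(p)-FRONT; return (np.array([d@out,d@by,d[2]])*1e3).round(1)
def ori(tilt): # tool z tilted from down towards -out (into box)
    z=-np.cos(tilt)*up-np.sin(tilt)*out; y=by; x=np.cross(y,z); return R.from_matrix(np.c_[x,y,z])
def row(p,o,flip=False,ob=None):
    ob=ob or r.get_obs(); C=R.from_rotvec(ob['orientation']); o2=o*R.from_rotvec([0,0,np.pi]) if flip else o
    return (C.inv().apply(p-ob['tcp_pos'])/.15).round(4),((C.inv()*o2).as_rotvec()/np.pi).round(4)
E
python3 - <<'E'
from h import *
print(out,by)
C=R.from_rotvec(r.get_obs()['orientation']).as_matrix();print(C.round(3))
for f in(0,1):
  p=B(.071,0,.19); print(p,row(p,ori(0),f), np.linalg.norm(p-r.get_obs()['tcp_pos']))
E
```

```text
[ 0.46771488 -0.8838794  -0.        ] [-0.8838794  -0.46771488  0.        ]
[[ 0.899  0.438 -0.001]
 [ 0.438 -0.899  0.001]
 [-0.    -0.002 -1.   ]]
[ 0.57062746 -0.04676501  0.19      ] (array([ 3.2847, -2.5515,  0.3465]), array([-4.000e-04,  4.000e-04,  4.892e-01])) 0.626046976845293
[ 0.57062746 -0.04676501  0.19      ] (array([ 3.2847, -2.5515,  0.3465]), array([-4.000e-04, -4.000e-04, -5.108e-01])) 0.626046976845293
```

>>> send_rows --pt "0.9 0.2 -0.155 0 0 0 0" --pt "0.9 0.4 -0.31 0 0 0 0" --pt "0.9 0.6 -0.466 0 0 0 0" --pt "0.9 0.8 -0.62 0 0 0 0" --pt "0.9 1 -0.777 0 0 0 0"

```text
clock: 0.52
tcp_pos: [0.3795, -0.4347, 0.2419]
orientation: [-3.061, -0.705, 0.001]
contact_force: [1.4, -0.6, -0.6]
grip_width: 0.0773
```

>>> send_rows --pt "0.9 0.2 -0.155 0 0 0 0" --pt "0.9 0.4 -0.31 0 0 0 0" --pt "0.9 0.6 -0.466 0 0 0 0" --pt "0.9 0.8 -0.62 0 0 0 0" --pt "0.9 1 -0.777 0 0 0 0"

```text
clock: 0.93
tcp_pos: [0.4633, -0.2643, 0.2422]
orientation: [-3.061, -0.705, 0.001]
contact_force: [0.6, -0.1, -1.2]
grip_width: 0.0765
```

>>> send_rows --pt "0.9 0.2 -0.155 0 0 0 -0.03" --pt "0.9 0.4 -0.31 0 0 0 -0.06" --pt "0.9 0.6 -0.466 0 0 0 -0.1" --pt "0.9 0.8 -0.62 0 0 0 -0.13" --pt "0.9 0.95 -0.74 0 0 0 -0.17" --pt "0.9 0.95 -0.74 0 0 0 -0.2" --pt "0.9 0.95 -0.74 0 0 0 -0.24" --pt "0.9 0.95 -0.74 0 0 0 -0.28" --pt "0.9 0.95 -0.74 0 0 0 -0.32" --pt "0.9 0.95 -0.74 0 0 0 -0.36" --pt "0.9 0.95 -0.74 0 0 0 -0.4" --pt "0.9 0.95 -0.74 0 0 0 -0.43" --pt "0.9 0.95 -0.74 0 0 0 -0.47" --pt "0.9 0.95 -0.74 0 0 0 -0.51"

```text
clock: 2.1
tcp_pos: [0.5424, -0.104, 0.2419]
orientation: [-1.617, -2.692, 0.001]
contact_force: [0.6, -0.6, -0.2]
grip_width: 0.0769
```

```bash
python3 - <<'E'
from h import *
ob=r.get_obs();print(ob['clock'],ob['joints'].round(2),inB(ob['tcp_pos']),ob['contact_force'].round(1))
print(row(B(.071,0,.15),ori(0),1))
E
```

```text
2.1 [ 0.48  0.32 -0.5   1.82  0.17  1.04  0.41] [108.4  51.8 241.9] [ 0.6 -0.6 -0.2]
(array([0.2482, 0.3461, 0.6126]), array([-0.0002, -0.0001,  0.0007]))
```

>>> send_rows --pt "0.9 0.12 0.17 0.2 0 0 0" --pt "0.9 0.248 0.346 0.4 0 0 0" --pt "0.9 0.248 0.346 0.613 0 0 0" --pt "0.9 0.248 0.346 0.613 0 0 0" --pt "0.9 0.248 0.346 0.613 0 0 0"

```text
clock: 2.52
tcp_pos: [0.5698, -0.0469, 0.1487]
orientation: [-1.623, -2.685, 0.004]
contact_force: [-0.1, -0.8, -0.0]
grip_width: 0.0769
```

```bash
python3 - <<'E'
from h import *
ob=r.get_obs();print(ob['clock'],inB(ob['tcp_pos']))
a=grab('side','s1');b=grab('top','t1')
k=lambda i,f:cv2.resize(i[:,:,::-1],None,fx=f,fy=f,interpolation=cv2.INTER_CUBIC)
c1=k(b['pixels'][175:235,270:360],6);c2=k(a['pixels'][150:210,255:345],6)
cv2.imwrite('pics/v1.png',np.vstack([c1[:320],c2[:280]]))
tip=ob['tcp_pos']-.011*up
print(((proj(b,[tip,B(.066,.0195,.1005),B(.066,-.0195,.1005)])-[270,175]+.5)*6).round())
print(((proj(a,[tip,B(.066,.0195,.1005),B(.066,-.0195,.1005)])-[255,150]+.5)*6+[0,320]).round())
E
```

```text
2.5167 [ 70.8   0.8 148.7]
[[311. 158.]
 [321. 204.]
 [283. 128.]]
[[274. 500.]
 [326. 598.]
 [219. 592.]]
```

View pics/v1.png

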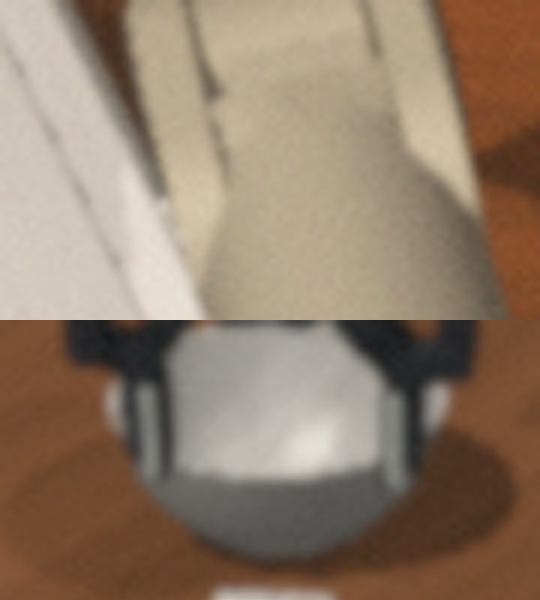

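>>> send_rows --pt "0.9 0 0.005 0.1 0 0 0" --pt "0.9 0 0.005 0.2 0 0 0" --pt "0.9 0 0.005 0.27 0 0 0" --pt "0.9 0 0.005 0.338 0 0 0" --pt "0.9 0 0.005 0.338 0 0 0" --pt "0.6 0 0.005 0.338 0 0 0" --pt "0.6 0 0.005 0.338 0 0 0" --pt "0.6 0 0.005 0.338 0 0 0" --squeeze 20

```text
clock: 3.28
tcp_pos: [0.5727, -0.0466, 0.1005]
orientation: [1.625, 2.687, 0.001]
contact_force: [0.0, -0.2, 0.7]
grip_width: 0.0513
```

>>> send_rows --pt "0.3 0 0 0 0 0 0" --pt "0.3 0 0 0 0 0 0" --pt "0.3 0 0 0 0 0 0" --pt "0.3 0 0 0 0 0 0" --pt "0.3 0 0 0 0 0 0" --pt "0.3 0 0 0 0 0 0" --squeeze 20

```text
clock: 3.78
tcp_pos: [0.5718, -0.0472, 0.0996]
orientation: [-1.626, -2.688, 0.001]
contact_force: [-1.3, -3.8, 0.5]
grip_width: 0.0423
```

```bash
python3 - <<'E'
from h import *
ob=r.get_obs();print(ob['clock'],inB(ob['tcp_pos']),ob['contact_force'].round(1),ob['grip_width'])
a=grab('side','s2');crop(a,'v2',265,160,335,220,8)
E
```

```text
3.7833 [71.9 -0.9 99.6] [-1.3 -3.8  0.5] 0.042303209623052895
```

View pics/v2.png

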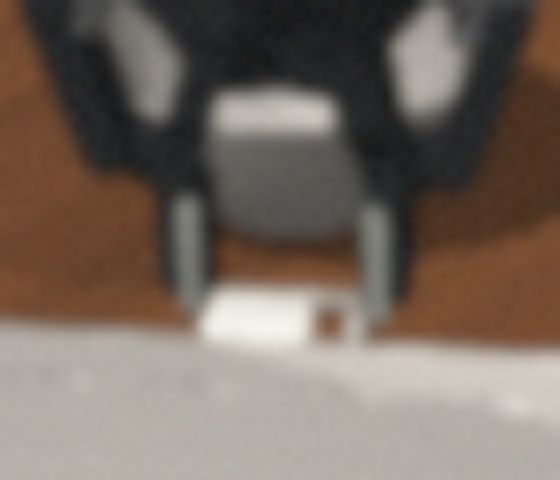

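>>> send_rows --pt "0.3 0.04 0 -0.06 0 0 0" --pt "0.3 0.08 0 -0.12 0 0 0" --pt "0.3 0.127 0 -0.18 0 0 0" --pt "0.3 0.18 0 -0.205 0 0 0" --pt "0.3 0.23 0 -0.225 0 0 0" --pt "0.3 0.28 0 -0.235 0 0 0" --pt "0.3 0.28 0 -0.235 0 0 0" --pt "0.3 0.28 0 -0.235 0 0 0" --pt "0.3 0.28 0 -0.235 0 0 0"

```text
clock: 4.58
tcp_pos: [0.5518, -0.0089, 0.1353]
orientation: [-1.625, -2.689, 0.001]
contact_force: [-4.4, -3.7, 1.6]
grip_width: 0.042
```

```bash
python3 - <<'E'
from h import *
ob=r.get_obs();print(ob['clock'],inB(ob['tcp_pos']),ob['contact_force'].round(1),ob['grip_width'])
a=grab('side','s3');b=grab('top','t3')
k=lambda i,f:cv2.resize(i[:,:,::-1],None,fx=f,fy=f,interpolation=cv2.INTER_CUBIC)
cv2.imwrite('pics/v3.png',np.vstack([k(a['pixels'][160:220,265:335],9)]))
for o,z in((24,136),(24,132),(20,136)): print(o,z,((proj(a,[B(o/1e3,s,z/1e3) for s in(-.0195,.0195)])-[265,160]+.5)*9).round().tolist())
E
```

```text
4.5833 [ 28.7  -1.1 135.3] [-4.4 -3.7  1.6] 0.042007551926855166
24 136 [[204.0, 285.0], [375.0, 293.0]]
24 132 [[205.0, 300.0], [375.0, 308.0]]
20 136 [[201.0, 294.0], [372.0, 303.0]]
```

View pics/v3.png

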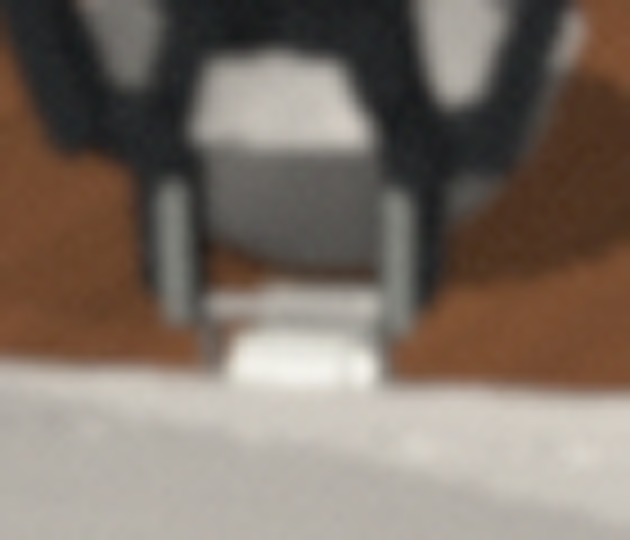

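>>> send_rows --pt "0.3 0.02 -0.006 0 0 0 0" --pt "0.3 0.04 -0.006 0 0 0 0" --pt "0.3 0.068 -0.006 0 0 0 0" --pt "0.3 0.068 -0.006 0 0 0 0" --pt "0.3 0.068 -0.006 0 0 0 0" --pt "0.3 0.068 -0.006 0.013 0 0 0" --pt "0.3 0.068 -0.006 0.027 0 0 0" --pt "0.3 0.068 -0.006 0.04 0 0 0" --pt "0.3 0.068 -0.006 0.053 0 0 0" --pt "0.3 0.068 -0.006 0.053 0 0 0"

```text
clock: 5.52
tcp_pos: [0.5474, -0.0012, 0.1267]
orientation: [1.626, 2.687, 0.0]
contact_force: [-0.8, -3.2, -0.0]
grip_width: 0.0424
```

```bash
cat > st.py <<'E'
from h import *
ob=r.get_obs();f=ob['contact_force'];print(ob['clock'],inB(ob['tcp_pos']),'F out,y,up',(f@out).round(1),(f@by).round(1),f[2].round(1),ob['grip_width'].round(4))
E
python3 st.py
```

```text
Traceback (most recent call last):
  File "st.py", line 2, in <module>
    ob=r.get_obs();f=ob['contact_force'];print(ob['clock'],inB(ob['tcp_pos']),'F out,y,up',(f@out).round(1),(f@by).round(1),f[2].round(1),ob['grip_width'].round(4))
                                                                                                                                          ^^^^^^^^^^^^^^^^^^^^^^
AttributeError: 'float' object has no attribute 'round'
```

>>> send_rows --pt "0.3 0.005 0 0.007 0 0 0" --pt "0.3 0.01 0 0.013 0 0 0" --pt "0.3 0.01 0 0.02 0 0 0" --pt "0.3 0.01 0 0.02 0 0 0"

```text
clock: 5.85
tcp_pos: [0.547, -0.0004, 0.1244]
orientation: [1.626, 2.686, -0.0]
contact_force: [-1.0, -5.3, 4.1]
grip_width: 0.0417
```

```bash
sed -i "s/ob\['grip_width'\].round(4)/ob['grip_width']/" st.py; python3 st.py
```

```text
5.85 [ 19.   -0.9 124.4] F out,y,up 4.2 3.3 4.1 0.041687009975703265
```

>>> send_rows --pt "0.3 -0.01 0 0.0 0 0 0" --pt "0.3 -0.013 0 0.01 0 0 0" --pt "0.3 -0.013 0 0.017 0 0 0" --pt "0.3 -0.013 0 0.017 0 0 0"

```text
clock: 6.18
tcp_pos: [0.5475, -0.0013, 0.1217]
orientation: [1.626, 2.687, 0.0]
contact_force: [-2.6, -3.6, 6.8]
grip_width: 0.0419
```

```bash
python3 st.py
```

```text
6.1833 [ 20.   -0.8 121.7] F out,y,up 1.9 3.9 6.8 0.041934055797143
```

>>> send_rows --pt "0.3 0 0 0.01 0 0 0" --pt "0.3 0 0 0.01 0 0 0" --pt "0.3 0 0 0.01 0 0 0"

```text
clock: 6.43
tcp_pos: [0.5476, -0.0013, 0.1209]
orientation: [1.626, 2.687, -0.0]
contact_force: [-5.4, -4.8, 12.2]
grip_width: 0.0418
```

```bash
python3 st.py
```

```text
6.4333 [ 20.1  -0.9 120.9] F out,y,up 1.7 7.0 12.2 0.041846841269000214
```

>>> send_rows --pt "0.3 -0.01 0 0 0 0 0" --pt "0.3 -0.02 0 0 0 0 0" --pt "0.3 -0.02 0 0 0 0 0"

```text
clock: 6.68
tcp_pos: [0.5478, -0.0016, 0.1208]
orientation: [-1.623, -2.687, -0.001]
contact_force: [-9.6, 1.0, 16.1]
grip_width: 0.0419
```

```bash
python3 st.py
```

```text
6.6833 [ 20.4  -0.9 120.8] F out,y,up -5.4 8.0 16.1 0.04192783182561899
```

>>> send_rows --pt "0.3 0.012 -0.008 -0.018 0 0 0" --pt "0.3 0.012 -0.008 -0.018 0 0 0" --pt "0.3 0.012 -0.008 -0.018 0 0 0" --pt "0.3 0.012 -0.008 -0.018 0 0 0"

```text
clock: 7.02
tcp_pos: [0.5475, -0.0019, 0.1228]
orientation: [1.625, 2.688, 0.003]
contact_force: [-0.0, 0.2, 2.4]
grip_width: 0.042
```

```bash
python3 st.py
```

```text
7.0167 [ 20.6  -0.6 122.8] F out,y,up -0.2 -0.1 2.4 0.04195979917426465
```

>>> send_rows --pt "0.3 0 0 0.01 0 0 0" --pt "0.3 0 0 0.01 0 0 0" --pt "0.3 0 0 0.01 0 0 0" --pt "0.3 0 0 0.01 0 0 0" --pt "0.3 0 0 0.01 0 0 0"

```text
clock: 7.43
tcp_pos: [0.5476, -0.0021, 0.1217]
orientation: [1.625, 2.687, 0.003]
contact_force: [0.4, 1.1, 6.0]
grip_width: 0.0417
```

```bash
python3 st.py
```

```text
7.4333 [ 20.7  -0.6 121.7] F out,y,up -0.8 -0.9 6.0 0.04170157404682038
```

>>> send_rows --pt "0.9 0 0 0 0 0 0" --pt "0.9 0 0 0 0 0 0" --pt "0.9 0 0 0 0 0 0" --pt "0.9 0 0 0 0 0 0" --pt "0.9 0 0 0 0 0 0" --pt "0.9 0 0 0 0 0 0" --pt "0.9 0 0 -0.1 0 0 0" --pt "0.9 0 0 -0.3 0 0 0" --pt "0.9 0 0 -0.5 0 0 0" --pt "0.9 -0.2 0 -0.5 0 0 0" --pt "0.9 -0.4 0 -0.5 0 0 0" --pt "0.9 -0.6 0 -0.5 0 0 0" --pt "0.9 -0.8 0 -0.5 0 0 0" --pt "0.9 -1 0 -0.5 0 0 0"

```text
clock: 8.6
tcp_pos: [0.6168, -0.1371, 0.1962]
orientation: [1.626, 2.688, -0.0]
contact_force: [0.5, 0.3, 0.2]
grip_width: 0.0769
```

>>> send_rows --pt "0 -0.2 0 0 0 0 0" --pt "0 -0.4 0 0 0 0 0" --pt "0 -0.5 0 0 0 0 0" --pt "0 -0.5 0 0 0 0 0"

```text
clock: 8.93
tcp_pos: [0.6517, -0.2073, 0.1953]
orientation: [1.633, 2.682, -0.003]
contact_force: [0.4, -0.6, 0.0]
grip_width: 0.0286
```

```bash
python3 - <<'E'
from h import *
ob=r.get_obs();print(ob['clock'],inB(ob['tcp_pos']),ob['joints'].round(2))
a=grab('side','s4');b=grab('top','t4')
k=lambda i,f:cv2.resize(i[:,:,::-1],None,fx=f,fy=f,interpolation=cv2.INTER_LANCZOS4)
cv2.imwrite('pics/v4.png',np.vstack([k(b['pixels'][188:226,282:342],10),k(a['pixels'][185:207,270:330],10)]))
T=lambda l:[B(.012+.062*np.sin(l)+.00275*np.cos(l),s,.086-.062*np.cos(l)+.00275*np.sin(l)) for s in(-.015,.015)]
for l in(.8,1.,1.2,1.57): print(l,((proj(b,T(l))-[282,188]+.5)*10).round().tolist())
print('bar',((proj(b,[B(.013,s,.118) for s in(-.0195,.0195)])-[282,188]+.5)*10).round().tolist())
E
```

```text
8.9333 [250.8   3.5 195.3] [ 0.51  0.57 -0.43  1.55  0.26  1.07  0.49]
0.8 [[340.0, 124.0], [387.0, 217.0]]
1.0 [[361.0, 110.0], [409.0, 204.0]]
1.2 [[377.0, 99.0], [425.0, 194.0]]
1.57 [[386.0, 88.0], [434.0, 185.0]]
bar [[175.0, 167.0], [240.0, 296.0]]
```

View pics/v4.png

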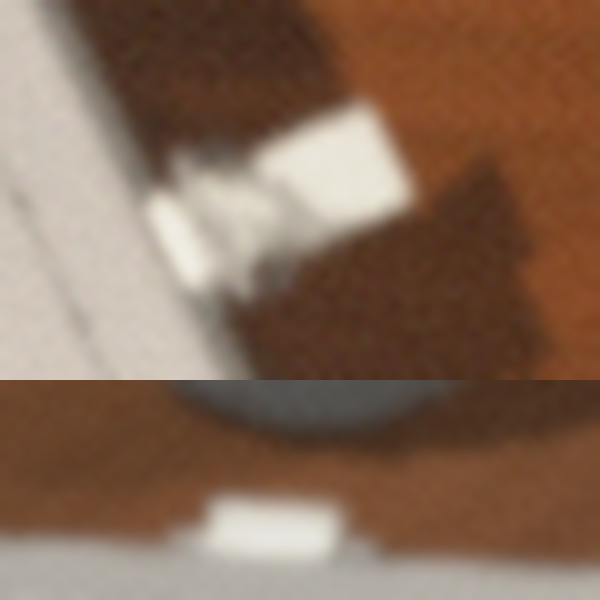

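```bash
python3 - <<'E'
from h import *
a=load('s4');b=load('t4')
t=lambda q:np.array(q)/10+[282,188]-.5; s=lambda q:(np.array(q)-[0,380])/10+[270,185]-.5
for p,q in(((370,103),(205,495)),((414,196),(345,500))):
  P,e=tri(b,t(p),a,s(q)); print(inB(P),e*1e3)
for q in((180,530),(370,540)): # loop corners in side at given heights
  for z in(.118,.122,.126,.130): print(q,z,inB(onz(a,s(q),z)))
for q in((172,150),(248,303)):
  for z in(.118,.125): print(q,z,inB(onz(b,t(q),z)))
E
```

```text
[ 67.5 -17.4  96.6] 9.38226107110318
[67.  12.2 97.6] 6.953311109164471
(180, 530) 0.118 [ 20.3 -19.  118. ]
(180, 530) 0.122 [ 14.2 -17.9 122. ]
(180, 530) 0.126 [  8.1 -16.7 126. ]
(180, 530) 0.13 [  2.  -15.5 130. ]
(370, 540) 0.118 [ 20.3  20.4 118. ]
(370, 540) 0.122 [ 14.2  21.3 122. ]
(370, 540) 0.126 [  8.1  22.1 126. ]
(370, 540) 0.13 [  2.   22.9 130. ]
(172, 150) 0.118 [ 14.3 -24.1 118. ]
(172, 150) 0.125 [ 14.5 -23.5 125. ]
(248, 303) 0.118 [ 14.1  22.2 118. ]
(248, 303) 0.125 [ 14.3  22.5 125. ]
```

```bash
cat >> h.py <<'E'
def press(l,gap=0,Rc=.044,tilt=np.pi/4): # TCP target in box coords for tip pressing lever at angle l
    t=np.array([np.sin(l),-np.cos(l)]); n=np.array([np.cos(l),np.sin(l)]); P=np.array([.012,.086])
    ax=np.array([-np.sin(tilt),-np.cos(tilt)]); pu=np.array([-np.cos(tilt),np.sin(tilt)])
    d=.022*max(0,np.sin(l-tilt))
    c=P+Rc*t+(.00275+d+gap)*n-.011*pu
    q=c-.011*ax; return B(q[0],0,q[1])
E
python3 - <<'E'
from h import *
ob=r.get_obs();print(row(B(.13,0,.17),ori(np.pi/4),1))
for l in(1.7,1.5,1.2,1,.8,.5,.2,0): print(l,inB(press(l)))
E
```

```text
(array([0.773 , 0.0078, 0.1711]), array([ 0.0005,  0.2497, -0.0015]))
1.7 [ 68.6   0.  111.7]
1.5 [ 72.7   0.  100. ]
1.2 [72.8 -0.  80.9]
1 [68.6  0.  68.5]
0.8 [61.3  0.  57.5]
0.5 [51.1 -0.  48.7]
0.2 [39.  -0.  43.4]
0 [30.3  0.  42. ]
```

>>> send_rows --pt "0 0.1 0 0.02 0 0.036 0" --pt "0 0.2 0 0.04 0 0.072 0" --pt "0 0.3 0 0.06 0 0.108 0" --pt "0 0.4 0.008 0.09 0 0.144 0" --pt "0 0.55 0.008 0.12 0 0.18 0" --pt "0 0.7 0.008 0.15 0 0.215 0" --pt "0 0.773 0.008 0.17 0 0.25 0" --pt "0 0.773 0.008 0.17 0 0.25 0" --pt "0 0.773 0.008 0.17 0 0.25 0"

```text
clock: 9.78
tcp_pos: [0.5979, -0.0985, 0.1693]
orientation: [-1.252, -2.07, -0.517]
contact_force: [-0.1, -0.5, 0.7]
grip_width: 0.0002
```

```bash
python3 st.py; python3 - <<'E'
from h import *
ob=r.get_obs();print(ob['joints'].round(2))
for l in (2.0,1.7,1.5): print(l,inB(press(l,.008)),row(press(l,.008),ori(np.pi/4),1))
E
```

```text
9.7833 [1.295e+02 1.000e-01 1.693e+02] F out,y,up 0.3 0.3 0.7 0.00018118489720557915
[ 0.67  0.85 -0.59  1.4  -0.18  1.49  0.68]
2.0 [ 54.5   0.  132.8] (array([ 0.1813, -0.0006,  0.5253]), array([ 0.0004,  0.0001, -0.0011]))
1.7 [ 67.6   0.  119.6] (array([ 5.750e-02, -2.000e-04,  5.261e-01]), array([ 0.0004,  0.0001, -0.0011]))
1.5 [ 73.2  -0.  108. ] (array([-0.024 ,  0.    ,  0.5542]), array([ 0.0004,  0.0001, -0.0011]))
```

>>> send_rows --pt "0 0.06 0 0.18 0 0 0" --pt "0 0.12 0 0.36 0 0 0" --pt "0 0.18 0 0.525 0 0 0" --pt "0 0.12 0 0.525 0 0 0" --pt "0 0.06 0 0.526 0 0 0" --pt "0 0.02 0 0.535 0 0 0" --pt "0 -0.024 0 0.554 0 0 0" --pt "0 -0.024 0 0.554 0 0 0"

```text
clock: 10.45
tcp_pos: [0.5729, -0.0508, 0.1082]
orientation: [-1.256, -2.07, -0.518]
contact_force: [-1.5, 0.9, -0.6]
grip_width: -0.0001
```

```bash
python3 st.py; python3 - <<'E'
from h import *
for l in (1.5,1.3,1.1,1.,.9): print(l,inB(press(l)),row(press(l),ori(np.pi/4),1)[0])
E
```

```text
10.45 [ 7.570e+01 -1.000e-01  1.082e+02] F out,y,up -1.5 0.9 -0.6 -0.0001150991997272834
1.5 [ 72.7   0.  100. ] [-0.0244 -0.0008  0.0528]
1.3 [73.6  0.  87.3] [-0.0885 -0.0007  0.1084]
1.1 [71.1  0.  74.6] [-0.1368 -0.0008  0.1803]
1.0 [68.6  0.  68.5] [-0.1536 -0.0009  0.2208]
0.9 [65.3 -0.  62.8] [-0.1649 -0.001   0.2633]
```

>>> send_rows --pt "0 -0.012 0 0.026 0 0 0" --pt "0 -0.024 0 0.053 0 0 0" --pt "0 -0.045 0 0.07 0 0 0" --pt "0 -0.066 0 0.09 0 0 0" --pt "0 -0.088 0 0.108 0 0 0" --pt "0 -0.088 0 0.108 0 0 0"

```text
clock: 10.95
tcp_pos: [0.5709, -0.0473, 0.0875]
orientation: [-1.252, -2.069, -0.518]
contact_force: [-0.7, 0.9, -0.9]
grip_width: 0.0002
```

```bash
python3 st.py
```

```text
10.95 [71.6  0.  87.5] F out,y,up -1.1 0.2 -0.9 0.00018003343541570446
```

>>> send_rows --pt "0 -0.012 0 0.018 0 0 0" --pt "0 -0.024 0 0.036 0 0 0" --pt "0 -0.036 0 0.054 0 0 0" --pt "0 -0.048 0 0.072 0 0 0" --pt "0 -0.048 0 0.072 0 0 0"

```text
clock: 11.37
tcp_pos: [0.5697, -0.0447, 0.0751]
orientation: [-1.252, -2.069, -0.518]
contact_force: [0.1, 0.0, 1.0]
grip_width: 0.0004
```

```bash
python3 st.py; python3 - <<'E'
from h import *
a=grab('side','s5'); cv2.imwrite('pics/v5.png',cv2.resize(a['pixels'][185:215,265:335,::-1],None,fx=9,fy=9,interpolation=cv2.INTER_LANCZOS4))
E
```

```text
11.3667 [68.7 -0.1 75.1] F out,y,up -0.0 -0.1 1.0 0.0004488072971184525
```

View pics/v5.png

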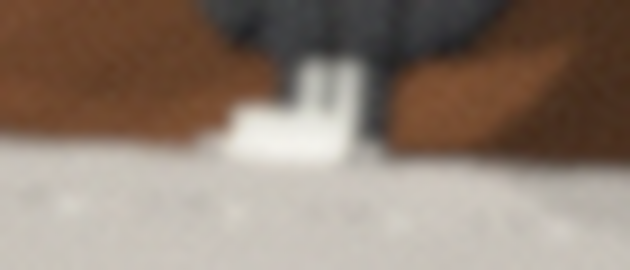

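The white block at (230–360, 105–160) hasn't moved in any side view and it hides the fingers, so it's the keeper plate and not the lever. That puts the lever near 1.1, as the top view shows, and means the bar is seated. Next I'll press the lever.

```bash
python3 - <<'E'
from h import *
for l in (1.,.9,.8,.7,.6): print(l,inB(press(l)),row(press(l),ori(np.pi/4),1)[0])
E
```

```text
1.0 [68.6  0.  68.5] [-0.0315 -0.0018  0.0341]
0.9 [65.3 -0.  62.8] [-0.0429 -0.0018  0.0766]
0.8 [61.3  0.  57.5] [-0.0485 -0.0019  0.1202]
0.7 [58.  -0.  54.1] [-0.0493 -0.002   0.1517]
0.6 [54.7  0.  51.2] [-0.0472 -0.002   0.181 ]
```

>>> send_rows --pt "0 -0.012 0 0.015 0 0 0" --pt "0 -0.025 0 0.034 0 0 0" --pt "0 -0.032 0 0.055 0 0 0" --pt "0 -0.038 0 0.077 0 0 0" --pt "0 -0.038 0 0.077 0 0 0" --pt "0 -0.038 0 0.077 0 0 0"

```text
clock: 11.92
tcp_pos: [0.5682, -0.041, 0.0635]
orientation: [-1.252, -2.07, -0.519]
contact_force: [-0.4, -0.3, 1.1]
grip_width: 0.0001
```

```bash
python3 st.py
```

```text
11.9167 [64.8 -0.5 63.5] F out,y,up 0.1 0.5 1.1 0.00010069374840813098
```

>>> send_rows --pt "0 -0.003 0 0.022 0 0 0" --pt "0 -0.006 0 0.044 0 0 0" --pt "0 -0.006 0 0.06 0 0 0" --pt "0 -0.006 0 0.075 0 0 0" --pt "0 -0.006 0 0.075 0 0 0"

```text
clock: 12.33
tcp_pos: [0.5647, -0.0344, 0.0549]
orientation: [-1.252, -2.07, -0.519]
contact_force: [1.3, -0.4, 3.0]
grip_width: 0.0
```

```bash
python3 st.py;  python3 - <<'E'
from h import *
for l in (.7,.6,.5,.4,.3): print(l,inB(press(l)),row(press(l),ori(np.pi/4),1)[0])
E
```

```text
12.3333 [57.3 -0.6 54.9] F out,y,up 1.0 -0.9 3.0 1.2527275153451676e-05
0.7 [58.  -0.  54.1] [-0.0071 -0.0039  0.0004]
0.6 [54.7  0.  51.2] [-0.0049 -0.004   0.0297]
0.5 [51.1 -0.  48.7] [ 0.0001 -0.0041  0.0587]
0.4 [47.2  0.  46.5] [ 0.008  -0.0042  0.087 ]
0.3 [43.2 -0.  44.8] [ 0.0187 -0.0043  0.1143]
```

>>> send_rows --pt "0 -0.003 -0.003 0.015 0 0 0" --pt "0 -0.005 -0.003 0.03 0 0 0" --pt "0 -0.002 -0.003 0.045 0 0 0" --pt "0 0 -0.003 0.059 0 0 0" --pt "0 0 -0.003 0.059 0 0 0"

```text
clock: 12.75
tcp_pos: [0.5616, -0.0292, 0.0486]
orientation: [-1.252, -2.071, -0.519]
contact_force: [0.6, -1.5, 2.3]
grip_width: 0.0002
```

```bash
python3 st.py
```

```text
12.75 [51.3 -0.3 48.6] F out,y,up 1.6 0.2 2.3 0.00015520144620779843
```

>>> send_rows --pt "0 0.004 0 0.014 0 0 0" --pt "0 0.008 0 0.028 0 0 0" --pt "0 0.013 0 0.042 0 0 0" --pt "0 0.019 0 0.056 0 0 0" --pt "0 0.019 0 0.056 0 0 0"

```text
clock: 13.17
tcp_pos: [0.5576, -0.022, 0.0444]
orientation: [-1.252, -2.07, -0.518]
contact_force: [1.3, -1.2, 0.3]
grip_width: 0.0001
```

```bash
python3 st.py;  python3 - <<'E'
from h import *
for l in (.3,.2,.1,0): print(l,inB(press(l)),row(press(l),ori(np.pi/4),1)[0])
E
```

```text
13.1667 [43.  -0.1 44.4] F out,y,up 1.7 -0.6 0.3 8.003755468635241e-05
0.3 [43.2 -0.  44.8] [ 0.0005 -0.0005 -0.0026]
0.2 [39.  -0.  43.4] [ 0.0139 -0.0006  0.0236]
0.1 [34.7 -0.  42.5] [ 0.0299 -0.0007  0.0482]
0 [30.3  0.  42. ] [ 0.0482 -0.0008  0.0712]
```

>>> send_rows --pt "0 0.007 0 0.012 0 0 0" --pt "0 0.014 0 0.024 0 0 0" --pt "0 0.02 0 0.034 0 0 0" --pt "0 0.02 0 0.034 0 0 0"

```text
clock: 13.5
tcp_pos: [0.5548, -0.017, 0.043]
orientation: [-1.252, -2.07, -0.518]
contact_force: [0.7, -1.5, 0.6]
grip_width: -0.0003
```

```bash
python3 st.py
```

```text
13.5 [37.3  0.1 43. ] F out,y,up 1.7 0.0 0.6 -0.00026048307737259986
```

>>> send_rows --pt "0 0.005 0 0.007 0 0 0" --pt "0 0.01 0 0.014 0 0 0" --pt "0 0.01 0 0.014 0 0 0" --pt "0 0.01 0 0.014 0 0 0"

```text
clock: 13.83
tcp_pos: [0.5542, -0.0158, 0.0427]
orientation: [-1.253, -2.071, -0.518]
contact_force: [1.7, -3.3, 2.0]
grip_width: -0.0001
```

```bash
python3 st.py
```

```text
13.8333 [35.9  0.1 42.7] F out,y,up 3.7 0.1 2.0 -0.0001122242516258022
```

>>> send_rows --pt "0 0.004 0 0.005 0 0 0" --pt "0 0.007 0 0.009 0 0 0" --pt "0 0.007 0 0.009 0 0 0"

```text
clock: 14.08
tcp_pos: [0.5537, -0.0148, 0.0426]
orientation: [-1.254, -2.071, -0.518]
contact_force: [2.6, -4.9, 1.0]
grip_width: 0.0001
```

```bash
python3 st.py
```

```text
14.0833 [34.9  0.  42.6] F out,y,up 5.5 0.0 1.0 7.267895594802964e-05
```

>>> send_rows --pt "0 0.004 0 0.004 0 0 0" --pt "0 0.007 0 0.007 0 0 0" --pt "0 0.007 0 0.007 0 0 0"

```text
clock: 14.33
tcp_pos: [0.5526, -0.0129, 0.0424]
orientation: [-1.253, -2.071, -0.518]
contact_force: [1.8, -2.9, 0.2]
grip_width: -0.0002
```

```bash
python3 st.py
```

```text
14.3333 [32.6  0.1 42.4] F out,y,up 3.4 -0.2 0.2 -0.0002457068765671
```

>>> send_rows --pt "0 0.004 0 0.004 0 0 0" --pt "0 0.007 0 0.007 0 0 0" --pt "0 0.007 0 0.007 0 0 0"

```text
clock: 14.58
tcp_pos: [0.5522, -0.0121, 0.0423]
orientation: [-1.254, -2.071, -0.518]
contact_force: [3.3, -5.3, 1.3]
grip_width: -0.0001
```

```bash
python3 st.py
```

```text
14.5833 [31.7  0.1 42.3] F out,y,up 6.2 -0.4 1.3 -8.081754314549377e-05
```

>>> send_rows --pt "0 0.002 0 0.002 0 0 0" --pt "0 0.004 0 0.004 0 0 0" --pt "0 0.004 0 0.004 0 0 0"

```text
clock: 14.83
tcp_pos: [0.5521, -0.012, 0.0423]
orientation: [-1.255, -2.072, -0.518]
contact_force: [2.8, -7.2, 1.0]
grip_width: 0.0001
```

```bash
python3 st.py
```

```text
14.8333 [31.6  0.1 42.3] F out,y,up 7.6 0.9 1.0 0.0001373699221719287
```

>>> send_rows --pt "0 0.003 0 0.003 0 0 0" --pt "0 0.006 0 0.006 0 0 0" --pt "0 0.006 0 0.006 0 0 0"

```text
clock: 15.08
tcp_pos: [0.552, -0.0117, 0.0423]
orientation: [-1.257, -2.073, -0.518]
contact_force: [4.4, -9.4, 2.5]
grip_width: 0.0
```

>>> send_rows --pt "0 0.002 0 0.002 0 0 0" --pt "0 0.004 0 0.004 0 0 0" --pt "0 0.004 0 0.004 0 0 0"

```text
clock: 15.33
tcp_pos: [0.5519, -0.0115, 0.0422]
orientation: [-1.258, -2.073, -0.518]
contact_force: [4.9, -11.6, 2.5]
grip_width: 0.0002
```

```bash
python3 st.py
```

```text
15.3333 [31.1  0.1 42.2] F out,y,up 12.5 1.1 2.5 0.0002034191062872357
```

>>> send_rows --pt "0 0.001 0 0.001 0 0 0" --pt "0 0.002 0 0.002 0 0 0" --pt "0 0.002 0 0.002 0 0 0"

```text
clock: 15.58
tcp_pos: [0.5519, -0.0114, 0.0423]
orientation: [-1.258, -2.073, -0.518]
contact_force: [4.6, -12.3, 3.8]
grip_width: 0.0001
```

>>> send_rows --pt "0 0.001 0 0.001 0 0 0" --pt "0 0.002 0 0.002 0 0 0" --pt "0 0.002 0 0.002 0 0 0"

```text
clock: 15.83
tcp_pos: [0.5518, -0.0114, 0.0423]
orientation: [-1.259, -2.074, -0.518]
contact_force: [4.5, -13.6, 4.0]
grip_width: -0.0004
```

```bash
python3 st.py
```

```text
15.8333 [30.9  0.  42.3] F out,y,up 14.2 2.4 4.0 -0.00042448359662608276
```

>>> send_rows --pt "0 0.001 0 0.001 0 0 0" --pt "0 0.002 0 0.002 0 0 0" --pt "0 0.002 0 0.002 0 0 0"

```text
clock: 16.08
tcp_pos: [0.5517, -0.0111, 0.0422]
orientation: [-1.259, -2.074, -0.518]
contact_force: [4.4, -13.6, 3.4]
grip_width: -0.0003
```

>>> send_rows --pt "0 0.001 0 0.001 0 0 0" --pt "0 0.002 0 0.002 0 0 0" --pt "0 0.002 0 0.002 0 0 0"

```text
clock: 16.33
tcp_pos: [0.5516, -0.0109, 0.0423]
orientation: [-1.26, -2.074, -0.518]
contact_force: [5.0, -13.9, 4.0]
grip_width: 0.0002
```

```bash
python3 st.py
```

```text
16.3333 [30.5  0.  42.3] F out,y,up 14.7 2.1 4.0 0.0002312588626444716
```

>>> send_rows --pt "0 0.001 0 0.001 0 0 0" --pt "0 0.002 0 0.002 0 0 0" --pt "0 0.002 0 0.002 0 0 0"

```text
clock: 16.58
tcp_pos: [0.5516, -0.0109, 0.0422]
orientation: [-1.26, -2.074, -0.518]
contact_force: [5.6, -14.1, 5.1]
grip_width: 0.0001
```

>>> send_rows --pt "0 0.001 0 0.001 0 0 0" --pt "0 0.002 0 0.002 0 0 0" --pt "0 0.002 0 0.002 0 0 0"

```text
clock: 16.83
tcp_pos: [0.5515, -0.0108, 0.0422]
orientation: [-1.261, -2.074, -0.518]
contact_force: [5.2, -15.9, 3.8]
grip_width: -0.0003
```

```bash
python3 st.py
```

```text
16.8333 [30.3  0.1 42.2] F out,y,up 16.5 2.8 3.8 -0.00026509484989435965
```

>>> send_rows --pt "0 -0.01 0 -0.01 0 0 0" --pt "0 -0.02 0 -0.02 0 0 0" --pt "0 -0.02 0 -0.02 0 0 0"

```text
clock: 17.08
tcp_pos: [0.5518, -0.0114, 0.0423]
orientation: [-1.255, -2.071, -0.518]
contact_force: [3.9, -7.8, 2.4]
grip_width: 0.0
```

```bash
python3 st.py
```

```text
17.0833 [30.9  0.1 42.3] F out,y,up 8.7 0.2 2.4 3.03047372836837e-06
```

>>> send_rows --pt "0 -0.008 0 -0.008 0 0 0" --pt "0 -0.014 0 -0.014 0 0 0" --pt "0 -0.014 0 -0.014 0 0 0"

```text
clock: 17.33
tcp_pos: [0.5518, -0.0116, 0.0427]
orientation: [-1.25, -2.069, -0.518]
contact_force: [0.2, -1.7, 0.5]
grip_width: 0.0001
```

```bash
python3 st.py
```

```text
17.3333 [31.1  0.2 42.7] F out,y,up 1.6 0.6 0.5 9.38051001966499e-05
```

>>> send_rows --pt "0 -0.1 0 -0.1 0 0 0" --pt "0 -0.2 0 -0.2 0 0 0" --pt "0 -0.4 0 -0.4 0 0 0" --pt "0 -0.4 0 -0.6 0 0 0" --pt "0 -0.4 0 -0.8 0 0 0" --pt "0 -0.4 0 -1 0 0 0" --pt "0 -0.4 0 -1 0 0 0"

```text
clock: 17.92
tcp_pos: [0.6247, -0.1473, 0.11]
orientation: [-1.258, -2.074, -0.523]
contact_force: [0.6, -0.6, -0.6]
grip_width: 0.0001
```

```bash
python3 st.py; python3 - <<'E'
from h import *
a=grab('side','s6');b=grab('top','t6')
k=lambda i,f:cv2.resize(i[:,:,::-1],None,fx=f,fy=f,interpolation=cv2.INTER_LANCZOS4)
cv2.imwrite('pics/v6.png',np.vstack([k(b['pixels'][188:226,282:342],10),k(a['pixels'][185:207,270:330],10)]))
print('bar',((proj(b,[B(.013,s,.114) for s in(-.0195,.0195)])-[282,188]+.5)*10).round().tolist())
d=np.abs(b['pixels'].astype(int)-load('t0')['pixels'])[:,355:600].max(2)>60; print('bystander diff px',d[100:290,:120].sum(),d[100:290].sum())
E
```

```text
17.9167 [185.2  -0.7 110. ] F out,y,up 0.8 -0.2 -0.6 0.00012428434223823152
bar [[176.0, 168.0], [241.0, 296.0]]
bystander diff px 6989 10861
```

View pics/v6.png

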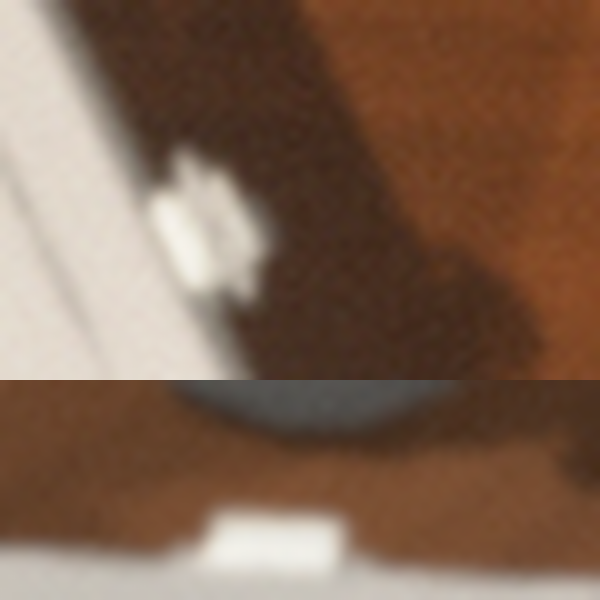

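The lever no longer stands out. The loop's bar ends, at (180,150) and (250,300), match the predicted seat, and the keeper plate has dropped about 1.7 px (about 4 mm) in the side view, so the lid is drawn down. I'll hand in now.

```bash
python3 -c "
from h import *
r.hand_in()"
```

```text
the job is handed in; nothing more can be done
```

I hooked the loop into the keeper and closed the lever, and all the signs are that the catch snapped over its end. I couldn't see the catch itself from either camera. The job was handed in at about 18 s, and no verdict was reported.

**What I did:** I pinched the loop by its bar ends and lowered the bar into the keeper's trough. Force feedback showed the floor stopping it at about 16 N, with the lip holding it from moving out. I then let go and pushed the lever flat with shut fingertips at about 44 mm from the pivot. The highest fingertip force I read was about 17 N, against the limit of 20 N.

**Last checks:**
- **Lever and loop:** the top view shows the lever no longer standing out and the loop's bar at its seat position.
- **Lid:** the side view shows the keeper about 4 mm lower, so the lid is drawn down.
- **Catch:** I judged this from force alone. Resistance dipped near 0 rad. On backing off, the lever stayed within about 0.2 mm, while the force there fell from about 12 N to about 2 N.
- **Arm:** it ended clear of the box, with only about 1 N of sensor noise.

**Checks that failed or disagreed:**
- **Lever angle:** partway through, the side view seemed to put the lever near 1.7 rad while the top view gave 1.1. The white block I had read as the lever was the fixed keeper plate, so 1.1 was right.
- **Dish, bowl and tub:** my image comparison could not confirm they stayed put, because the arm and its shadow were in the frame. I kept the arm well above them and saw no unexpected contact force.

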